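# Weigh a parcel on a spring hand scale and file it by weight

### The arm

A 6-joint arm with a two-finger parallel gripper is mounted at the origin on a cart in front of the work surface, level with it; the furniture and walls round the work are solid. World frame = base frame: x ahead of the robot, y to its left, z up, the work surface at z = 0. Lengths are in mm, angles in rad, forces in N, time in s.
With the tool pointing down it reaches from about 375 to 825 mm from the base axis. Payload 5.5 kg.
Tool frame: the origin (TCP) lies midway between the tips of the shut fingers; the grasp point (between the pads) lies env.grip_depth behind it (env.grip_depth is the distance from the TCP to the grasp point, in mm); y points along the fingers, z is the direction in which the jaws open and shut, and the axes are right-handed (so a half turn about y gives the same grasp; the last joint's range is limited). The gripper opens to 85 mm and grips with 20 to 120 N. Pads are 22 mm wide; open, the fingers measure 114 mm over their backs; the gripper's body (76 mm by 85 mm) begins 54 mm behind the grasp point. The pads swing forward as they close: fully open they stand 13 mm farther back than shut.
Start: joints at [1.116, 0.314, -0.047, 1.21, 0, 1.571], TCP at [263.566, 539.006, 231.299] pointing down, gripper open.
Joint ranges: [-2.67, 2.67], [-0.69, 1.73], [-1.03, 1.25], [-2.08, 2.16], [-1.42, 1.45], [-3.14, 3.14]. Speed limits (rad/s): [2.39, 2.39, 3.01, 3.14, 3.14, 3.14].

### API

Orientations are given as a unit quaternion [w, x, y, z].
In Python, from station import env gives the robot as it stands. The module is installed in compiled form; this text tells all that it offers.
- The arm moves only by the tool jog_arm, never from a script. Its argument "steps" is a list that holds one entry, the list of rows, each a list of 5 numbers: the closure in counts, from 0 (fully open) to 255 (shut), then the shift along the tool's x, y, z in mm, then the turn about the tool's y in rad. A call has 1 to 10 rows; each row is the pose to reach, as a shift and turn from the pose commanded when the call began, along the tool's axes at that moment; what a row does not reach only later rows make up. A row lasts 1/12 s, in which the tool goes at most 41.7 mm and 7.16 degrees, less where a joint would pass 70% of its speed; a pose out of reach is approached as far as the arm can. A call with a gripper value outside its range is refused whole. The fingers move at their own pace and stop on an object; "newtons" is the grip in N (left out, the last holds). Time passes only in rows, so rows that repeat a pose let the fingers close. It gives the time, the measured TCP pose, the force and the opening at its end, in the units of the state.
- env.sense(): the state, without advancing time (a new reading comes with each control period).
- env.snapshot(name): name is "side" or "top"; returns the picture (400x640x3 uint8, red, green, blue); there is no depth.
- env.calibration(name): a dict with "intrinsics" (3x3 intrinsics, pixels), "distortion" ([k1, k2, p1, p2, k3] as OpenCV has them; the pictures are not rectified), "R" (3x3) and "t" (3): a world point X has camera coordinates R X + t. Camera axes: x right, y down, z forward; pixel columns grow to the right and rows downward; lengths in mm; the calibration is good to about 2 mm. A picture is of the moment at which its call begins. calibration takes no time and is no camera call.
- env.hand_in(): hands the job in, once; it reports no verdict.
The state is a dict: "t": time; "joint_positions": joint angles; "qd": joint speeds; "joint_efforts": joint torques, N m; "ee_pos": TCP position; "tool_rot": TCP orientation; "wrist_force": force on the tool from outside, world axes, zero at the start; "ft_torque": the same for the moment, N m; "gripper_width": finger opening in mm.
Only numpy, scipy, OpenCV 4.12 (cv2) and the standard library are available. Lean on these libraries where they do the work, as an engineer would, in place of code of your own. Each camera call takes 0.05 s, during which the arm holds its last target.

### The job

The parcel has to be weighed for the post: take the spring hand scale from its cradle, hook it under the parcel's carrying handle and lift the parcel clear of the desk until it hangs still. If it weighs more than 500 g (the broad dark band on the scale's plunger has come out below the tube) lower it flat into the deep wooden tray, otherwise into the low one, without dropping it. Then unhook the scale and hang it back in its cradle upright, leaving the mug, the stapler and the rubber stamp where they are.

Things in the scene. Friction and masses are not known exactly. Their poses are not given: they have to be found in the camera images.
- scale: Spring hand scale, about 210 g, hanging upright in the cradle by its round black collar (48 mm across, 6 mm thick). Origin: centre of the collar's underside; z up along the scale; the hook's mouth looks to +x. An aluminium tube, 26 mm across (28 mm at its ends), reaches from the collar down to a black lip 70 mm below the origin; plunger and hook come out there.
- scale_grip (a point): Middle of the scale's black grip block, 32 mm above the scale's origin: 46 mm along the scale's x, 24 mm along y (take it across y, from above), from 6 to 52 mm above the origin.
- scale_hook (a joint): How far the load has drawn plunger and hook down out of the tube, m, 0 unloaded to 0.050. Damped spring of 196 N/m, so 5 mm for every 100 g hung on it. The plunger is white with thin black rings every 100 g; the broad 4 mm band begins at 25 mm = 500 g.
- hook_cup (a point): Inner bottom of the J-shaped hook's cup, on the scale's axis, 123.5 mm below its origin when unloaded. Hook of 5 mm round steel in the scale's xz plane, its underside 5 mm below this point; cup 15 mm wide; tip end at x = 14.5 mm, top 14 mm above this point; its back runs 10 mm behind the axis, meeting it 36 mm above. It goes under a handle moving along the scale's +x and comes off along -x.
- cradle: Fixed desk stand of the scale: dark wooden foot 130 x 100 x 12 mm, steel post at the back (+x) and a level steel fork open to the front (-x), two prongs along x with a 34 mm gap for the tube, their ends 33 mm in front of the seat. Origin on the desk under the middle of the fork's seat.
- cradle_seat (a point): Middle of the fork's seat, 165 mm above the desk: the scale's origin belongs here, its x along the cradle's x. The seat is 58 mm long for the 48 mm collar, with stops 4 mm high at its front end and back: lift the scale 5 mm or more before it goes out to the front (-x); it comes back in from the front, above the stops, and is lowered.
- parcel: Cardboard carton 80 mm (x) x 110 mm (y) x 55 mm high with a white carrying handle on top, a round bar of 8 mm along y. Origin: centre of its underside. Its weight is not known: 270 to 730 g.
- parcel_handle (a point): Middle of the handle bar (its axis), 93 mm above the parcel's underside: 34 mm of free height between carton top and bar; the bar is straight for 58 mm along y, the handle's feet stand 84 mm apart.
- low_tray: Fixed shallow wooden tray, 150 mm (x) x 170 mm (y), standing on the desk pad (3.8 mm above the desk), rim 14 mm high all round, walls 7 mm, floor 6 mm thick. Origin: centre of its underside. For parcels up to 500 g.
- deep_tray: Fixed deep wooden tray on the desk pad (3.8 mm above the desk), of the same wood and plan size, 150 mm (x) x 170 mm (y), walls 38 mm high and 7 mm thick with a hand slot in the front and back wall, floor 6 mm thick. Origin: centre of its underside. For parcels over 500 g.
- mug: Mug on a coaster, 84 mm across, 91 mm high, a bystander. Origin: centre of its underside, handle included.
- stapler: Black stapler, 153 x 36 x 44 mm, a bystander. Origin: centre of its underside.
- rubber_stamp_1: Wooden rubber stamp standing upright, 24 x 48 x 66 mm, a bystander. Origin: centre of its underside.
Things that resemble listed ones, but are neither listed nor needed, are in the scene too. Leave any orange or yellow look-alike of the scale alone.

How it is judged (in metres and radians):
On the way, in this order (a step that is already met when the one before it is completed fails the run):
1. the scale has been taken out of its cradle (distance between scale and cradle_seat above 0.05 m), for 0.1 s.
2. the parcel hangs from the scale's hook alone, at least 10 mm clear of the desk, still, held by nothing else (value of joint scale_hook above 0.01 m and height (world z) of parcel above 0.01 m and contact force between parcel and scale above 2 N and contact force between parcel and the arm below 0.1 N and contact force between parcel and the fingers below 0.1 N and contact force between parcel and low_tray below 0.1 N and contact force between parcel and deep_tray below 0.1 N and velocity of joint scale_hook between -0.02 and 0.02 m/s and linear speed of parcel below 0.05 m/s), for 0.4 s.
3. the parcel stands in the tray for its weight and the hook no longer touches it (((x of parcel in the frame of deep_tray between -0.035 and 0.035 m and y of parcel in the frame of deep_tray between -0.038 and 0.038 m and z of parcel in the frame of deep_tray below 0.011 m and angle between parcel's own z axis and vertical below 0.08 rad and contact force between parcel and deep_tray above 4.5 N) or (x of parcel in the frame of low_tray between -0.035 and 0.035 m and y of parcel in the frame of low_tray between -0.038 and 0.038 m and z of parcel in the frame of low_tray below 0.011 m and angle between parcel's own z axis and vertical below 0.08 rad and contact force between parcel and low_tray between 1.5 and 5.3 N)) and contact force between parcel and scale below 0.05 N and linear speed of parcel below 0.03 m/s and distance between scale and cradle_seat above 0.05 m), for 0.2 s.
At the end, for the whole second after the job is handed in: The parcel stands flat in the right tray (deep if over 500 g, low if under; within 40 g either will do), its middle within 35 mm (x) and 38 mm (y) of the tray's. The hook is off it and the scale hangs upright in the cradle, its origin within 14 mm of the seat (((x of parcel in the frame of deep_tray between -0.035 and 0.035 m and y of parcel in the frame of deep_tray between -0.038 and 0.038 m and z of parcel in the frame of deep_tray below 0.011 m and angle between parcel's own z axis and vertical below 0.08 rad and contact force between parcel and deep_tray above 4.5 N) or (x of parcel in the frame of low_tray between -0.035 and 0.035 m and y of parcel in the frame of low_tray between -0.038 and 0.038 m and z of parcel in the frame of low_tray below 0.011 m and angle between parcel's own z axis and vertical below 0.08 rad and contact force between parcel and low_tray between 1.5 and 5.3 N)) and contact force between parcel and scale below 0.05 N and linear speed of parcel below 0.03 m/s and distance between scale and cradle_seat below 0.014 m and angle between scale's own z axis and vertical below 0.08 rad and contact force between scale and cradle above 0.8 N); the robot touches nothing.
It fails at once if the parcel is dropped or flung (faster than 0.7 m/s) (linear speed of parcel above 0.7 m/s).
It fails at once if the parcel is tipped over (angle between parcel's own z axis and vertical above 0.8 rad).
It fails at once if the mug, the stapler or the rubber stamp is disturbed (moved by more than 25 mm or tipped) (distance of any of mug, stapler, rubber_stamp_1 from where it was at the start of the episode above 0.025 m or angle between any of mug, stapler, rubber_stamp_1's own z axis and vertical above 0.3 rad).
It also fails if it takes over 58 s, if anything falls off the work surface, if the arm or the gripper's body presses on something with over 40 N, if the wrist force passes 120 N, or if a joint passes its speed limit or range.

## Working session

There is one attempt and no reset: what is moved stays moved. The work goes in short steps, Python scripts to look and compute and a tool call to move; the robot and the scene stay as the last step left them, time stands still between calls to the robot, and variables do not carry over. Pictures are saved under pics/ and viewed, and the job is handed in when it is done.

Besides the shell and the picture viewer there is one more tool, called after "Request:" by a JSON object that holds its "fn" and its "kwargs". jog_arm: Moves the arm, as the interface text tells. Its arguments: {"type":"object","properties":{"steps":{"type":"array","items":{"type":"array","items":{"type":"array","items":{"type":"number"}}}},"newtons":{"type":"number"}},"required":["steps"]}

```bash
mkdir -p pics
python3 - <<'E'
from station import env
import cv2
s=env.sense()
print({k:(v if not hasattr(v,'round') else v) for k,v in s.items()}, env.grip_depth)
for n in("side","top"):
    im=env.snapshot(n); cv2.imwrite(f"pics/{n}0.png",im[:,:,::-1]); 
    c=env.calibration(n); print(n,c)
E
```

```text
{'t': 0.0, 'joint_positions': array([ 1.11599051e+00,  3.14205904e-01, -4.80599328e-02,  1.21019435e+00,
        2.76259388e-06,  1.57079817e+00]), 'qd': array([ 0.00013548,  0.00026679, -0.00010557, -0.00180458, -0.00032989,
        0.00063371]), 'joint_efforts': array([-3.77433127e-03, -5.39592755e+01,  3.39746225e+01,  1.89760752e-02,
       -2.68267668e-04,  8.00080386e-06]), 'ee_pos': array([263.3235536 , 538.50032208, 230.45501309]), 'tool_rot': array([-0.68832917,  0.68947496, -0.15955   ,  0.15928286]), 'wrist_force': array([-0.27744243, -0.48047028, -0.05209294]), 'ft_torque': array([-0.04880194, -0.01720874, -0.00645575]), 'gripper_width': 85.72025755267231} 18.700000000000003
side {'intrinsics': array([[436.74226028,   0.        , 316.75280831],
       [  0.        , 436.74226028, 201.98543944],
       [  0.        ,   0.        ,   1.        ]]), 'distortion': array([0.00664826, 0.        , 0.        , 0.        , 0.        ]), 'R': array([[ 0.97478076, -0.22316129,  0.00123004],
       [-0.14138211, -0.6218106 , -0.77030038],
       [ 0.17266608,  0.75070008, -0.63768002]]), 't': array([-496.3367252 ,  168.92508368, 1397.760983  ])}
top {'intrinsics': array([[426.62306684,   0.        , 314.13381426],
       [  0.        , 426.62306684, 202.11185773],
       [  0.        ,   0.        ,   1.        ]]), 'distortion': array([-0.02870145,  0.        ,  0.        ,  0.        ,  0.        ]), 'R': array([[ 0.0223759 , -0.99973743, -0.00493784],
       [-0.99859379, -0.02211233, -0.0481819 ],
       [ 0.04806007,  0.00600901, -0.99882637]]), 't': array([ -27.73459565,  509.18643349, 1309.29701104])}
```

View pics/side0.png

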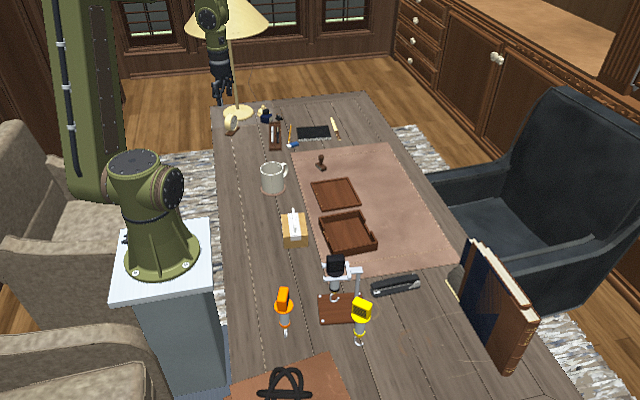

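View pics/top0.png

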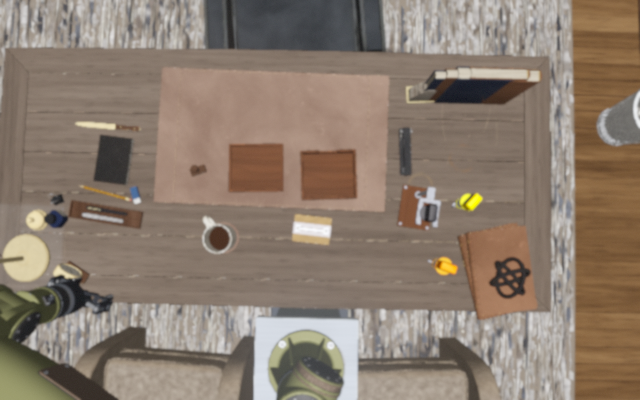

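The side view shows the parcel at (294,228) and the cradle with the black-grip scale at (335,270). The look-alikes are orange (284,298) and yellow (362,310). The low tray is at (335,192) and the deep tray at (347,232). In the top view, the scale and cradle are at (420,208) and the parcel is at (313,230).

Run:
```python
import cv2,numpy as np
a=cv2.imread('pics/top0.png'); b=cv2.imread('pics/side0.png')
A=cv2.resize(a[170:245,385:495],None,fx=7,fy=7,interpolation=cv2.INTER_CUBIC)
B=cv2.resize(b[245:350,265:395],None,fx=5.5,fy=5.5,interpolation=cv2.INTER_CUBIC)
C=cv2.resize(a[135:250,200:365],None,fx=4.8,fy=4.8,interpolation=cv2.INTER_CUBIC)
D=cv2.resize(b[170:260,270:390],None,fx=6,fy=6,interpolation=cv2.INTER_CUBIC)
for n,i in zip('ABCD',(A,B,C,D)): cv2.imwrite(f'pics/c{n}.png',i)
```

```text
(no output)
```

View pics/cA.png

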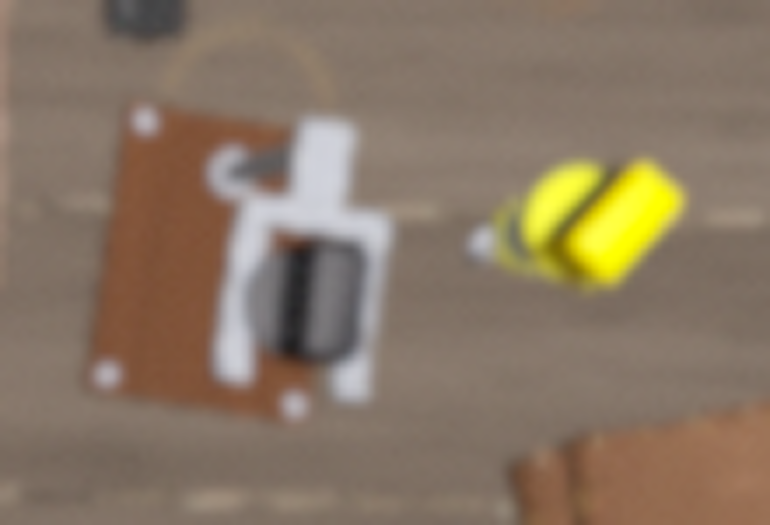

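View pics/cB.png

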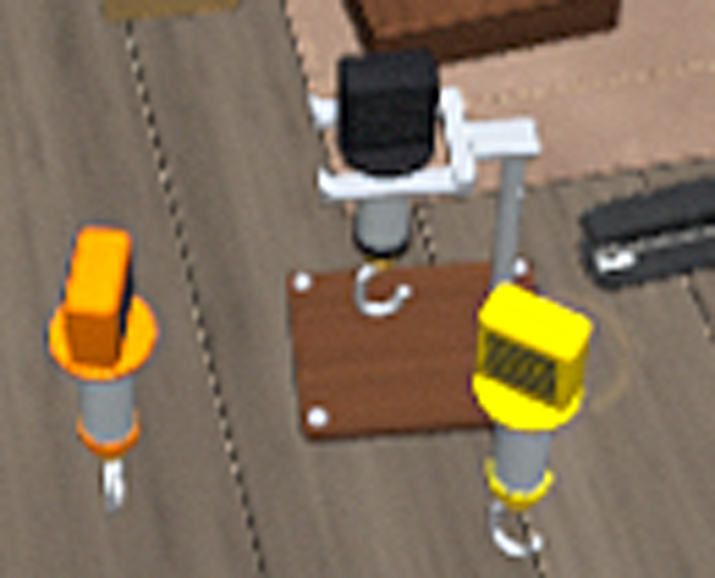

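View pics/cC.png

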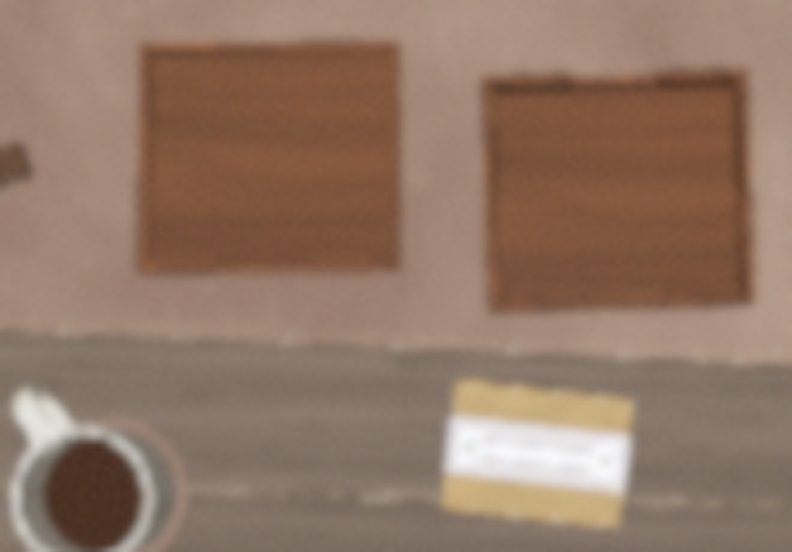

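View pics/cD.png

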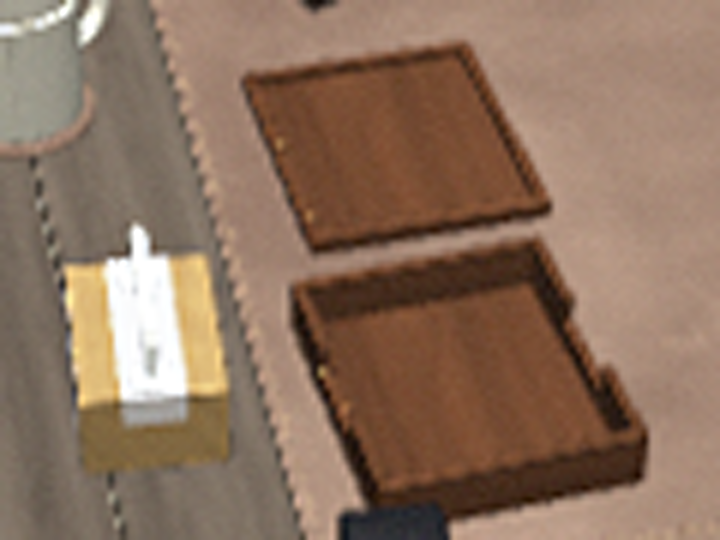

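The scale candidates are orange (284,298), yellow (362,310) and the one with a black grip, hanging in the fork at (335,270). The black one in the cradle fits the description, and the crop confirms it: steel fork, black collar, hook mouth towards +x. Next I measure positions.

```bash
cat > h.py <<'E'
import numpy as np,cv2
from station import env
def cal(n):
    c=env.calibration(n); return [np.array(c[k],float) for k in("intrinsics","distortion","R","t")]
def ray(n,uv):
    K,d,R,t=cal(n); p=cv2.undistortPoints(np.array(uv,float).reshape(-1,1,2),K,d)[:,0]
    D=np.c_[p,np.ones(len(p))]@R; return -R.T@t,D
def onz(n,uv,z):
    C,D=ray(n,uv); return C+D*((z-C[2])/D[:,2])[:,None]
def proj(n,X):
    K,d,R,t=cal(n); return cv2.projectPoints(np.array(X,float).reshape(-1,3),cv2.Rodrigues(R)[0],t,K,d)[0][:,0]
def tri(a,b):
    A,b_=[],[]
    for n,uv in(("top",a),("side",b)):
        C,D=ray(n,[uv]); D=D[0]/np.linalg.norm(D[0]); P=np.eye(3)-np.outer(D,D); A.append(P); b_.append(P@C)
    return np.linalg.solve(sum(A),sum(b_))
def yawtool():
    s=env.sense(); w,x,y,z=s["tool_rot"]; from scipy.spatial.transform import Rotation as Ro
    return s,Ro.from_quat([x,y,z,w]).as_matrix()
E
python3 - <<'E'
from h import *
np.set_printoptions(precision=1,suppress=True)
print('cam',[ray(n,[(0,0)])[0] for n in('top','side')])
s,R=yawtool(); print('tool axes cols\n',R.round(3))
a=cv2.imread('pics/top0.png'); b=cv2.imread('pics/side0.png')
hsv=cv2.cvtColor(a,cv2.COLOR_BGR2HSV)
def comp(m,box):
    M=np.zeros_like(m); x0,y0,x1,y1=box; M[y0:y1,x0:x1]=m[y0:y1,x0:x1]
    cs=cv2.findContours(M,cv2.RETR_EXTERNAL,cv2.CHAIN_APPROX_NONE)[0]; return max(cs,key=cv2.contourArea)
def rect(c,z,name):
    P=onz('top',c.reshape(-1,2),z)[:,:2].astype(np.float32); r=cv2.minAreaRect(P); print(name,cv2.boundingRect(c),r)
for p in((255,170),(330,172),(300,160),(312,221),(407,200),(425,212)): print(p,hsv[p[1],p[0]],end=' ')
print()
tray=cv2.inRange(hsv,(0,95,0),(15,255,150))
rect(comp(tray,(222,138,292,198)),17.8,'low'); rect(comp(tray,(295,140,362,205)),41.8,'deep')
rect(comp(tray,(392,180,445,235)),12,'foot')
par=cv2.inRange(hsv,(15,70,100),(30,255,255))|cv2.inRange(hsv,(0,0,170),(180,60,255))
rect(comp(par,(285,205,340,250)),55,'parcel')
# foot bolts
pts=np.array([(145,122),(107,375),(295,405)])/7+[385,170]-.43
print('bolts',onz('top',pts,13))
print('grip top c',onz('top',np.array([(335,300)])/7+[385,170]-.43,217))
fork=np.array([(235,370),(352,390),(245,205),(385,220)])/7+[385,170]-.43
print('fork',onz('top',fork,165))
E
```

```text
cam [array([ 446.2,  -24.3, 1332.2]), array([  266.4, -1055. ,  1022.1])]
tool axes cols
 [[ 0.9 -0.   0.4]
 [-0.4 -0.   0.9]
 [-0.  -1.  -0. ]]
(255, 170) [ 11 135 134] (330, 172) [ 11 135 128] (300, 160) [ 10  86 139] (312, 221) [ 19  91 198] (407, 200) [ 11 139 125] (425, 212) [150   3  73] 
low (229, 144, 54, 48) ((613.0961303710938, 168.09625244140625), (146.69679260253906, 165.77357482910156), 1.2522908449172974)
deep (301, 149, 56, 51) ((594.614501953125, -57.28966522216797), (149.13320922851562, 167.63763427734375), 2.906371831893921)
foot (398, 186, 32, 44) ((501.3320007324219, -330.14544677734375), (98.46723937988281, 128.26205444335938), 82.61177062988281)
parcel (291, 213, 41, 33) ((426.36370849609375, -10.683746337890625), (115.4449234008789, 86.32665252685547), 84.6977767944336)
bolts [[ 562.8 -298.    13. ]
 [ 450.5 -282.6   13. ]
 [ 439.1 -365.9   13. ]]
grip top c [[ 479.7 -327.6  217. ]]
fork [[ 453.  -302.9  165. ]
 [ 446.2 -348.8  165. ]
 [ 517.7 -306.1  165. ]
 [ 513.  -361.1  165. ]]
```

```bash
cat > ov.py <<'E'
from h import *
def fr(o,yaw,P):
    c,s=np.cos(yaw),np.sin(yaw); P=np.array(P,float); return np.c_[o[0]+c*P[:,0]-s*P[:,1],o[1]+s*P[:,0]+c*P[:,1],o[2]+P[:,2]]
def rectp(x,y,z): return [(x,y,z),(x,-y,z),(-x,-y,z),(-x,y,z)]
th=np.linspace(0,2*np.pi,40)
def draw(im,n,f,X,col,x0,y0,closed=True):
    p=(proj(n,X)-[x0,y0]+.5)*f; cv2.polylines(im,[(p).round().astype(np.int32)],closed,col,1,cv2.LINE_AA)
E
python3 - <<'E'
from ov import *
out=[]
S=((481,-329,165),-.13); P=((426.4,-10.7,0),-.0925)
for n,boxS,boxP in(('top',(405,190,455,235),(285,205,340,250)),('side',(305,245,370,335),(275,200,315,260))):
    im=cv2.imread(f'pics/{n}0.png')
    for box,f,k in((boxS,8 if n=='top' else 6,'s'),(boxP,7 if n=='top' else 8,'p')):
        x0,y0,x1,y1=box; c=cv2.resize(im[y0:y1,x0:x1],None,fx=f,fy=f,interpolation=cv2.INTER_CUBIC)
        if k=='s':
            draw(c,n,f,fr(*S,rectp(23,12,52)),(0,255,0),x0,y0)
            draw(c,n,f,fr(*S,np.c_[24*np.cos(th),24*np.sin(th),0*th]),(0,255,255),x0,y0)
            draw(c,n,f,fr(*S,np.c_[14*np.cos(th),14*np.sin(th),0*th-70]),(255,255,0),x0,y0)
            draw(c,n,f,fr(*S,[(-33,17,0),(25,17,0),(25,-17,0),(-33,-17,0)]),(0,0,255),x0,y0)
        else:
            draw(c,n,f,fr(*P,rectp(40,55,55)),(0,255,0),x0,y0)
            draw(c,n,f,fr(*P,rectp(4,29,93)),(0,0,255),x0,y0)
        cv2.imwrite(f'pics/o_{n}_{k}.png',c); out.append(c)
W=[cv2.copyMakeBorder(c,0,max(0,540-c.shape[0]),0,0,0) for c in out]
cv2.imwrite('pics/o1.png',np.hstack(W[:2])[:600]); cv2.imwrite('pics/o2.png',np.hstack(W[2:])[:600]); print([w.shape for w in W])
E
```

```text
[(540, 400, 3), (540, 385, 3), (540, 390, 3), (540, 320, 3)]
```

View pics/o1.png

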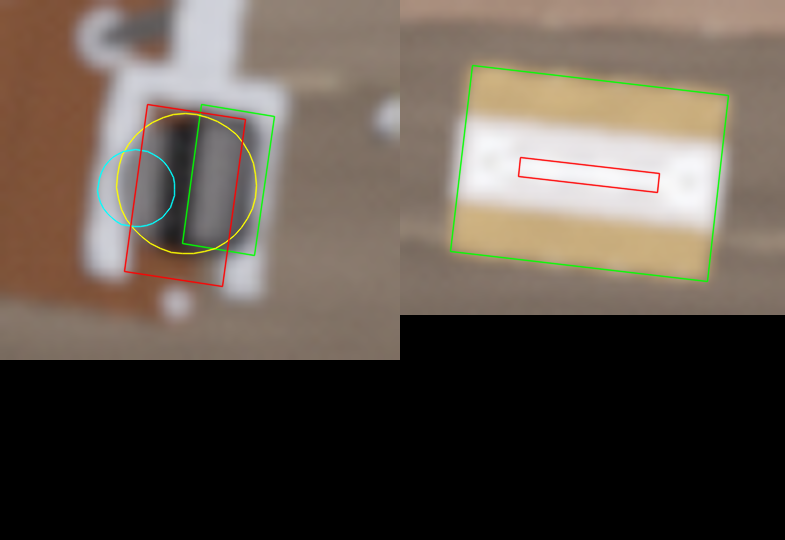

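View pics/o2.png

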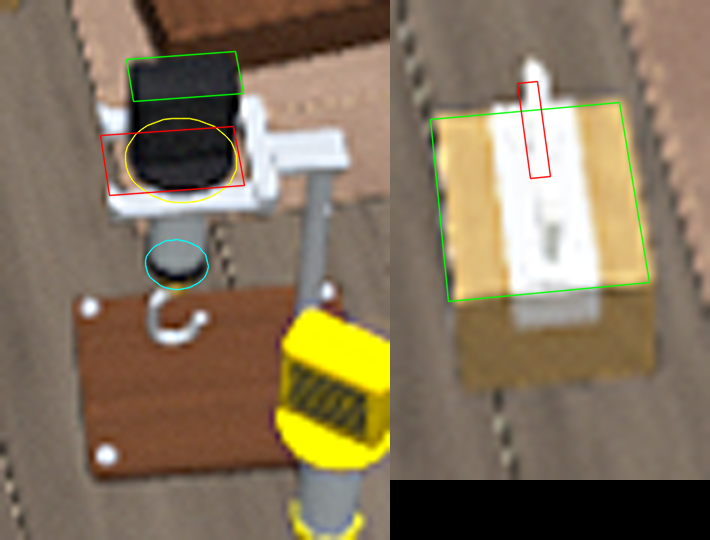

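```bash
cat > plan.py <<'E'
from h import *
import sys
# usage: plan.py x y z yaw ... prints shift in tool axes & turn from current measured pose
s,R=yawtool(); p=s['ee_pos']; yaw=np.arctan2(R[1,0],R[0,0])
print('t %.2f pos %s yaw %.4f tilt %s width %.1f F %s'%(s['t'],p.round(1),yaw,R[:,1].round(3),s['gripper_width'],np.round(s['wrist_force'],1)))
v=list(map(float,sys.argv[1:]))
for i in range(0,len(v),4):
    print(v[i:i+4],'-> shift',(R.T@(np.array(v[i:i+3])-p)).round(1),'turn %.3f'%(yaw-v[i+3]))
E
python3 plan.py 440 300 300 -.13  500 0 300 -.13 479.5 -328.5 280 -.13
```

```text
t 0.10 pos [263.3 538.5 230.5] yaw -0.4548 tilt [-0.001 -0.001 -1.   ] width 85.2 F [-0.2  0.5 -0.3]
[440.0, 300.0, 300.0, -0.13] -> shift [ 263.5  -69.3 -136.8] turn -0.325
[500.0, 0.0, 300.0, -0.13] -> shift [ 449.2  -68.9 -379.9] turn -0.325
[479.5, -328.5, 280.0, -0.13] -> shift [ 575.1  -48.4 -684. ] turn -0.325
```

Request:
{"fn": "jog_arm", "kwargs": {"steps": [[[0,30,-15,-15,-0.04],[0,66,-35,-34,-0.1],[0,99,-50,-51,-0.2],[0,132,-69,-68,-0.28],[0,165,-69,-85,-0.325],[0,198,-69,-103,-0.325],[0,231,-69,-120,-0.325],[0,263,-69,-140,-0.325],[0,287,-69,-170,-0.325],[0,310,-69,-200,-0.325]]], "newtons": 60}}

```text
t: 0.93
ee_pos: [454.7, 221.3, 299.7]
tool_rot: [-0.705, 0.706, -0.046, 0.046]
wrist_force: [-0.1, 0.7, -0.5]
gripper_width: 85.3
```

```bash
python3 plan.py  500 0 300 -.13 479.5 -328.5 280 -.13
```

```text
t 0.93 pos [454.7 221.3 299.7] yaw -0.1300 tilt [-0.001 -0.    -1.   ] width 85.3 F [-0.1  0.7 -0.5]
[500.0, 0.0, 300.0, -0.13] -> shift [ 7.360e+01 -2.000e-01 -2.136e+02] turn 0.000
[479.5, -328.5, 280.0, -0.13] -> shift [  95.8   19.9 -542. ] turn 0.000
```

Request:
{"fn": "jog_arm", "kwargs": {"steps": [[[0,12,0,-36,0],[0,24,0,-74,0],[0,36,0,-112,0],[0,48,0,-150,0],[0,60,0,-188,0],[0,68,0,-226,0],[0,74,0,-264,0],[0,80,0,-302,0],[0,86,0,-340,0],[0,90,0,-378,0]]]}}

```text
t: 1.77
ee_pos: [494.2, -165.2, 300.0]
tool_rot: [0.706, -0.706, 0.046, -0.046]
wrist_force: [1.2, 0.0, 0.5]
gripper_width: 85.4
```

```bash
python3 plan.py 479.5 -328.5 260 -.13
```

```text
t 1.77 pos [ 494.2 -165.2  300. ] yaw -0.1299 tilt [-0.  0. -1.] width 85.4 F [1.2 0.  0.5]
[479.5, -328.5, 260.0, -0.13] -> shift [   6.6   39.9 -163.8] turn 0.000
```

Request:
{"fn": "jog_arm", "kwargs": {"steps": [[[0,2,5,-36,0],[0,3,12,-72,0],[0,5,20,-108,0],[0,6,30,-140,0],[0,6.6,40,-163,0],[0,6.6,40,-163,0],[0,6.6,40,-163,0]]]}}

```text
t: 2.35
ee_pos: [479.0, -326.3, 259.0]
tool_rot: [0.706, -0.705, 0.047, -0.046]
wrist_force: [0.5, -0.2, 0.1]
gripper_width: 85.4
```

```bash
python3 plan.py 479.5 -328.5 182 -.13
python3 - <<'E'
from ov import *
im=env.snapshot('side')[:,:,::-1]; cv2.imwrite('pics/side1.png',im)
im2=env.snapshot('top')[:,:,::-1]
a=cv2.resize(im[220:345,290:400],None,fx=4,fy=4,interpolation=cv2.INTER_CUBIC)
b=cv2.resize(im2[165:265,385:475],None,fx=4,fy=4,interpolation=cv2.INTER_CUBIC)
b=cv2.copyMakeBorder(b,0,a.shape[0]-b.shape[0],0,0,0)
cv2.imwrite('pics/m1.png',np.hstack([a,b]))
E
```

```text
t 2.35 pos [ 479.  -326.3  259. ] yaw -0.1321 tilt [-0.002  0.002 -1.   ] width 85.4 F [ 0.5 -0.2  0.1]
[479.5, -328.5, 182.0, -0.13] -> shift [ 1.  76.9 -2.2] turn -0.002
```

View pics/m1.png

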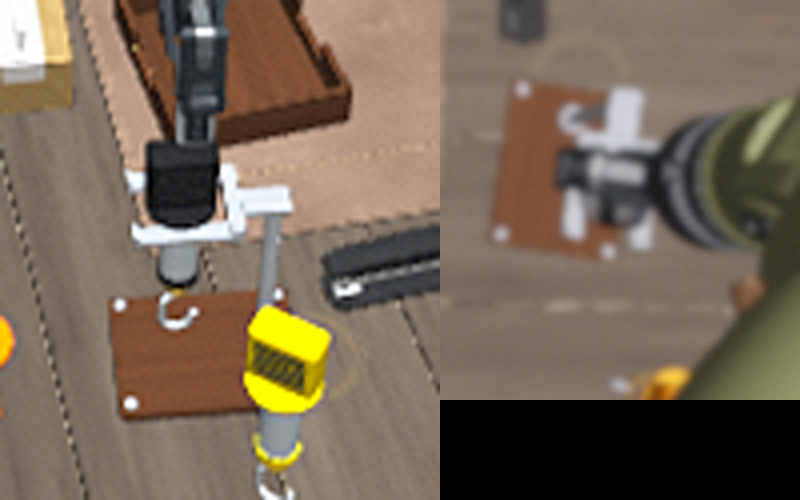

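Request:
{"fn": "jog_arm", "kwargs": {"steps": [[[0,1,20,-2,0],[0,1,45,-2,0],[0,1,62,-2,0],[0,1,72,-2,0],[0,1,77,-2,0],[0,1,77,-2,0]]]}}

```text
t: 2.95
ee_pos: [480.7, -326.9, 183.0]
tool_rot: [0.706, -0.705, 0.046, -0.045]
wrist_force: [-0.5, 0.7, 1.1]
gripper_width: 85.1
```

Request:
{"fn": "jog_arm", "kwargs": {"steps": [[[140,0,0,0,0],[200,0,0,0,0],[255,0,0,0,0],[255,0,0,0,0],[255,0,0,0,0],[255,0,0,0,0],[255,0,0,0,0]]], "newtons": 70}}

```text
t: 3.53
ee_pos: [481.1, -328.2, 184.0]
tool_rot: [-0.705, 0.706, -0.045, 0.046]
wrist_force: [0.4, 0.6, 4.3]
gripper_width: 23.1
```

```bash
python3 plan.py 479.5 -328.5 182 -.13
python3 - <<'E'
from ov import *
im=env.snapshot('side')[:,:,::-1]; cv2.imwrite('pics/side2.png',im)
a=cv2.resize(im[220:345,290:400],None,fx=4,fy=4,interpolation=cv2.INTER_CUBIC)
cv2.imwrite('pics/m2.png',a)
E
```

```text
t 3.53 pos [ 481.1 -328.2  184. ] yaw -0.1299 tilt [ 0.001 -0.001 -1.   ] width 23.1 F [0.4 0.6 4.3]
[479.5, -328.5, 182.0, -0.13] -> shift [-1.5  2.  -0.5] turn 0.000
```

View pics/m2.png

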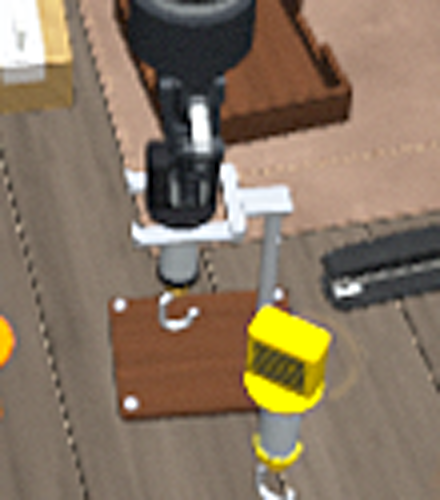

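Request:
{"fn": "jog_arm", "kwargs": {"steps": [[[255,0,-4,0,0],[255,0,-10,0,0],[255,0,-14,0,0],[255,-6,-14,0,0],[255,-18,-14,0,0],[255,-30,-14,0,0],[255,-42,-14,0,0],[255,-54,-14,0,0],[255,-58,-14,0,0],[255,-58,-14,0,0]]]}}

```text
t: 4.42
ee_pos: [421.9, -320.2, 197.4]
tool_rot: [0.706, -0.706, 0.046, -0.046]
wrist_force: [-0.1, -0.1, -1.7]
gripper_width: 22.9
```

```bash
python3 plan.py 422 -300 250 -.13  394 -8.5 250 -.0925 394 -8.5 211 -.0925
python3 - <<'E'
from ov import *
im=env.snapshot('side')[:,:,::-1]; cv2.imwrite('pics/side3.png',im)
a=cv2.resize(im[220:345,270:400],None,fx=4,fy=4,interpolation=cv2.INTER_CUBIC)
cv2.imwrite('pics/m3.png',a)
E
```

```text
t 4.42 pos [ 421.9 -320.2  197.4] yaw -0.1307 tilt [-0.  0. -1.] width 22.9 F [-0.1 -0.1 -1.7]
[422.0, -300.0, 250.0, -0.13] -> shift [ -2.6 -52.6  20.1] turn -0.001
[394.0, -8.5, 250.0, -0.0925] -> shift [-68.4 -52.5 305.4] turn -0.038
[394.0, -8.5, 211.0, -0.0925] -> shift [-68.4 -13.5 305.4] turn -0.038
```

View pics/m3.png

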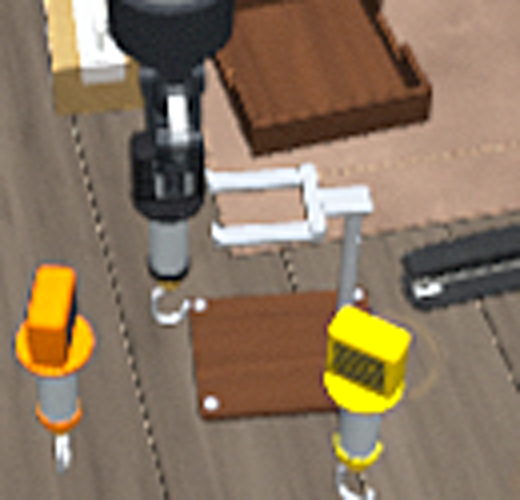

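Request:
{"fn": "jog_arm", "kwargs": {"steps": [[[255,-2,-16,6,0],[255,-6,-32,24,0],[255,-13,-45,54,-0.01],[255,-20,-52,86,-0.02],[255,-28,-52,120,-0.03],[255,-36,-52,154,-0.038],[255,-44,-52,188,-0.038],[255,-52,-52,222,-0.038],[255,-60,-52,256,-0.038],[255,-65,-52,284,-0.038]]]}}

```text
t: 5.3
ee_pos: [395.4, -28.2, 249.7]
tool_rot: [0.707, -0.706, 0.032, -0.033]
wrist_force: [0.4, 0.5, -1.9]
gripper_width: 23.5
```

```bash
python3 plan.py 394 -8.5 211 -.0925
```

```text
t 5.30 pos [395.4 -28.2 249.7] yaw -0.0911 tilt [ 0.001  0.001 -1.   ] width 23.5 F [ 0.4  0.5 -1.9]
[394.0, -8.5, 211.0, -0.0925] -> shift [-3.2 38.7 19.5] turn 0.001
```

Request:
{"fn": "jog_arm", "kwargs": {"steps": [[[255,-2,2,12,0],[255,-3,6,18,0],[255,-3,14,19.5,0],[255,-3,22,19.5,0],[255,-3,30,19.5,0],[255,-3,36,19.5,0],[255,-3,39,19.5,0],[255,-3,39,19.5,0]]]}}

```text
t: 5.97
ee_pos: [393.6, -11.3, 209.2]
tool_rot: [-0.706, 0.706, -0.034, 0.032]
wrist_force: [-0.6, 0.6, -2.2]
gripper_width: 23.4
```

```bash
python3 plan.py 429 -11.5 211 -.0925
python3 - <<'E'
from ov import *
im=env.snapshot('side')[:,:,::-1]; cv2.imwrite('pics/side4.png',im)
a=cv2.resize(im[160:270,250:350],None,fx=6,fy=5.4,interpolation=cv2.INTER_CUBIC)
cv2.imwrite('pics/m4.png',a)
E
```

```text
t 5.97 pos [393.6 -11.3 209.2] yaw -0.0932 tilt [-0.002 -0.    -1.   ] width 23.4 F [-0.6  0.6 -2.2]
[429.0, -11.5, 211.0, -0.0925] -> shift [35.2 -1.9  3.1] turn -0.001
```

View pics/m4.png

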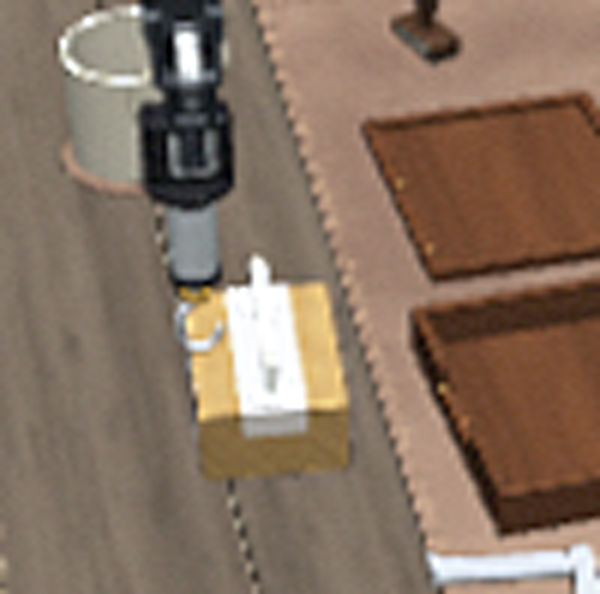

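The hook is above the carton's front edge at crop (200,325), with its mouth towards the bar at (265,325). I'll move it in.

Request:
{"fn": "jog_arm", "kwargs": {"steps": [[[255,4,-1.5,1,0],[255,10,-1.5,2,0],[255,16,-1.5,3,0],[255,22,-1.5,3,0],[255,28,-1.5,3,0],[255,33,-1.5,3,0],[255,36,-1.5,3,0],[255,36,-1.5,3,0]]]}}

```text
t: 6.68
ee_pos: [430.8, -11.0, 211.6]
tool_rot: [0.706, -0.706, 0.033, -0.032]
wrist_force: [0.3, -0.1, -0.9]
gripper_width: 23.2
```

```bash
python3 plan.py 429 -11.5 211 -.0925
python3 - <<'E'
from ov import *
im=env.snapshot('side')[:,:,::-1]; cv2.imwrite('pics/side5.png',im)
a=cv2.resize(im[180:260,260:330],None,fx=8,fy=7.4,interpolation=cv2.INTER_CUBIC)
cv2.imwrite('pics/m5.png',a)
E
```

```text
t 6.68 pos [430.8 -11.  211.6] yaw -0.0919 tilt [-0.001  0.    -1.   ] width 23.2 F [ 0.3 -0.1 -0.9]
[429.0, -11.5, 211.0, -0.0925] -> shift [-1.8  0.6 -0.6] turn 0.001
```

View pics/m5.png

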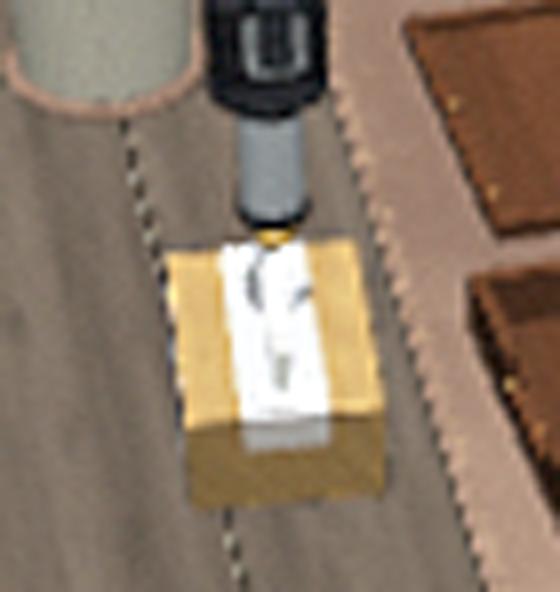

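Request:
{"fn": "jog_arm", "kwargs": {"steps": [[[255,0,-6,0,0],[255,0,-12,0,0],[255,0,-18,0,0],[255,0,-23,0,0],[255,0,-28,0,0],[255,0,-33,0,0],[255,0,-38,0,0],[255,0,-43,0,0],[255,0,-48,0,0],[255,0,-53,0,0]]], "newtons": 100}}

```text
t: 7.57
ee_pos: [430.0, -11.0, 264.8]
tool_rot: [0.706, -0.706, 0.033, -0.032]
wrist_force: [-0.4, 1.7, -8.4]
gripper_width: 22.7
```

Request:
{"fn": "jog_arm", "kwargs": {"steps": [[[255,0,-6,0,0],[255,0,-12,0,0],[255,0,-18,0,0],[255,0,-24,0,0],[255,0,-30,0,0],[255,0,-36,0,0],[255,0,-42,0,0],[255,0,-47,0,0],[255,0,-50,0,0],[255,0,-50,0,0]]]}}

```text
t: 8.4
ee_pos: [430.8, -11.0, 315.6]
tool_rot: [-0.706, 0.706, -0.032, 0.033]
wrist_force: [-0.1, -0.1, -8.1]
gripper_width: 22.4
```

Request:
{"fn": "jog_arm", "kwargs": {"steps": [[[255,0,0,0,0],[255,0,0,0,0],[255,0,0,0,0],[255,0,0,0,0],[255,0,0,0,0],[255,0,0,0,0],[255,0,0,0,0],[255,0,0,0,0],[255,0,0,0,0],[255,0,0,0,0]]]}}

```text
t: 9.23
ee_pos: [430.4, -11.0, 314.8]
tool_rot: [-0.706, 0.706, -0.032, 0.032]
wrist_force: [-0.7, -0.2, -7.9]
gripper_width: 22.8
```

```bash
python3 plan.py 429 -11.5 211 -.0925
python3 - <<'E'
from ov import *
im=env.snapshot('side')[:,:,::-1]; cv2.imwrite('pics/side6.png',im)
a=cv2.resize(im[150:260,260:350],None,fx=6,fy=5.4,interpolation=cv2.INTER_CUBIC)
cv2.imwrite('pics/m6.png',a)
print(np.round(env.sense()['wrist_force'],2))
E
```

```text
t 9.23 pos [430.4 -11.  314.8] yaw -0.0918 tilt [-0.  0. -1.] width 22.8 F [-0.7 -0.2 -7.9]
[429.0, -11.5, 211.0, -0.0925] -> shift [ -1.3 103.8  -0.6] turn 0.001
[-0.23 -0.3  -8.12]
```

View pics/m6.png

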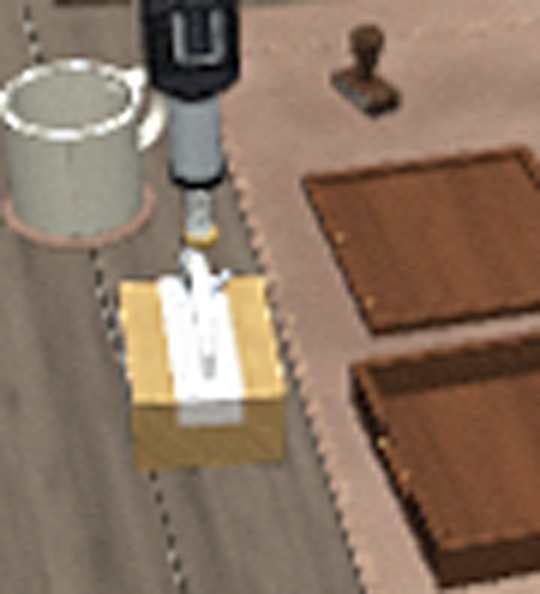

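Run:
```python
from ov import *
im=cv2.imread('pics/side6.png')
a=cv2.resize(im[176:200,284:302],None,fx=24,fy=24,interpolation=cv2.INTER_CUBIC)
b=cv2.imread('pics/side5.png'); b=cv2.resize(b[198:222,284:302],None,fx=24,fy=24,interpolation=cv2.INTER_CUBIC)
# predicted rows: lip bottom z=o-70 ; hook cup
o=(429,-11,314.8-19)
for e in (25,30,35): print(e,proj('side',[(o[0],o[1],o[2]-70),(o[0],o[1],o[2]-123.5-e)]).round(1).tolist(), proj('side',[(o[0],o[1],o[2]-87.5-e)]).round(1).tolist())
cv2.imwrite('pics/m7.png',np.hstack([a[:590],b[:590]])[:, :800]); print(im[183:196,290:297].mean(2).astype(int))
F=[env.sense()['wrist_force'][2]]; print(F)
```

```text
25 [[291.8, 182.5], [292.7, 202.5]] [[292.3, 193.5]]
30 [[291.8, 182.5], [292.7, 203.7]] [[292.3, 194.8]]
35 [[291.8, 182.5], [292.8, 205.0]] [[292.4, 196.1]]
[[ 22  81  86  86  63  18   6]
 [ 31   1   0   0   0  31  87]
 [ 77 105 116 151  92  93 122]
 [ 95 136 156 161 158 112 119]
 [ 93 126 148 129 143  99 113]
 [101 127 146 148 147 110 112]
 [108 125 168 178 151 103 113]
 [105 147 173 155 148 104 110]
 [105 162 172 152 178 140 113]
 [113 163 189 193 189 176 125]
 [102 169 197 197 199 173 125]
 [ 69 126 149 156 160 111 109]
 [ 88 115 103  83  86  91 110]]
[np.float64(-8.124146023902908)]
```

View pics/m7.png

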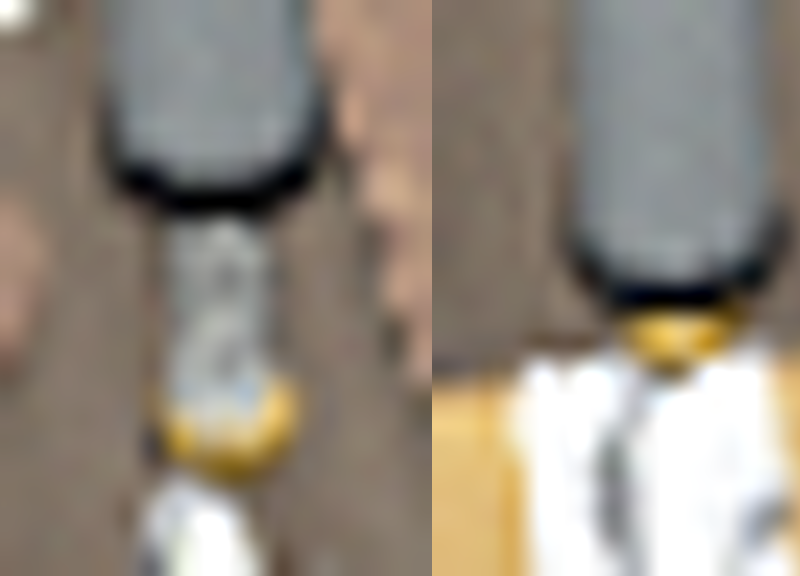

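```bash
python3 plan.py 430 -11 342 -.09 596.5 -57.5 342 .05
python3 - <<'E'
from ov import *
T=((594.6,-57.3,3.8),.05)
o=[]
for n,box,f in(('side',(310,200,385,265),6),('top',(292,140,365,210),5)):
    im=cv2.imread(f'pics/{n}0.png'); x0,y0,x1,y1=box
    c=cv2.resize(im[y0:y1,x0:x1],None,fx=f,fy=f,interpolation=cv2.INTER_CUBIC)
    draw(c,n,f,fr(*T,rectp(75,85,38)),(0,255,0),x0,y0); draw(c,n,f,fr(*T,rectp(68,78,6)),(255,255,0),x0,y0); o.append(c)
h=max(c.shape[0] for c in o); cv2.imwrite('pics/m8.png',np.hstack([cv2.copyMakeBorder(c,0,h-c.shape[0],0,0,0) for c in o])[:, :800])
E
```

```text
t 9.28 pos [430.4 -11.  314.8] yaw -0.0918 tilt [ 0. -0. -1.] width 22.8 F [-0.2 -0.3 -8.1]
[430.0, -11.0, 342.0, -0.09] -> shift [ -0.4 -27.2  -0. ] turn -0.002
[596.5, -57.5, 342.0, 0.05] -> shift [169.7 -27.2 -31.1] turn -0.142
```

View pics/m8.png

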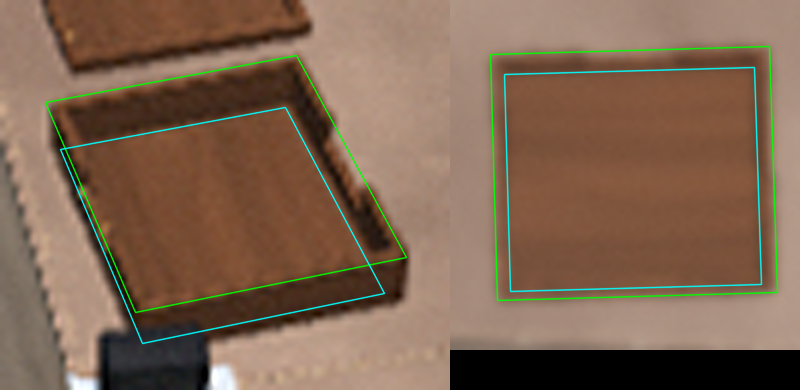

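The model outline matches the deep tray in both views. The wrist reads about 8.1 N. Subtracting about 1.9 N for the scale leaves roughly 630 g. The plunger has come out about 32 mm, so it's over 500 g and goes in the deep tray.

Request:
{"fn": "jog_arm", "kwargs": {"steps": [[[255,0,-4,0,0],[255,0,-10,0,0],[255,0,-16,0,0],[255,0,-22,0,0],[255,0,-26,0,0],[255,0,-28,0,0],[255,0,-28,0,0],[255,0,-28,0,0],[255,0,-28,0,0],[255,0,-28,0,0]]]}}

```text
t: 10.12
ee_pos: [430.2, -11.0, 342.4]
tool_rot: [-0.706, 0.706, -0.033, 0.032]
wrist_force: [0.4, -0.6, -7.7]
gripper_width: 22.7
```

Request:
{"fn": "jog_arm", "kwargs": {"steps": [[[255,0,0,0,0],[255,0,0,0,0],[255,0,0,0,0],[255,0,0,0,0],[255,2,0,0,-0.01],[255,5,0,-1,-0.02],[255,9,0,-2,-0.03],[255,14,0,-3,-0.04],[255,20,0,-4,-0.05],[255,27,0,-5,-0.06]]]}}

```text
t: 10.95
ee_pos: [457.5, -18.7, 342.8]
tool_rot: [-0.707, 0.707, -0.011, 0.011]
wrist_force: [-0.5, -0.1, -8.5]
gripper_width: 22.9
```

```bash
python3 plan.py 596.5 -57.5 342 .05
```

```text
t 10.95 pos [457.5 -18.7 342.8] yaw -0.0308 tilt [ 0. -0. -1.] width 22.9 F [-0.5 -0.1 -8.5]
[596.5, -57.5, 342.0, 0.05] -> shift [140.1   0.8 -34.5] turn -0.081
```

Request:
{"fn": "jog_arm", "kwargs": {"steps": [[[255,8,0,-2,-0.01],[255,17,0,-4,-0.02],[255,26,0,-6,-0.03],[255,35,0,-8,-0.04],[255,44,0,-11,-0.05],[255,53,0,-13,-0.06],[255,62,0,-15,-0.07],[255,71,0,-17,-0.08],[255,80,0,-20,-0.08],[255,89,0,-22,-0.08]]]}}

```text
t: 11.78
ee_pos: [546.0, -43.6, 342.7]
tool_rot: [-0.707, 0.707, 0.017, -0.017]
wrist_force: [-1.0, -0.2, -8.4]
gripper_width: 23.3
```

Request:
{"fn": "jog_arm", "kwargs": {"steps": [[[255,9,0,-2,0],[255,18,0,-5,0],[255,27,0,-7,0],[255,35,0,-9,0],[255,42,0,-11,0],[255,47,0,-12,0],[255,50,0,-12,0],[255,51,0,-12,0],[255,51,0,-12,0],[255,51,0,-12,0]]]}}

```text
t: 12.62
ee_pos: [596.3, -52.7, 342.8]
tool_rot: [0.707, -0.707, -0.017, 0.017]
wrist_force: [-0.3, 0.6, -7.8]
gripper_width: 22.7
```

Request:
{"fn": "jog_arm", "kwargs": {"steps": [[[255,0,0,0,0],[255,0,0,0,0],[255,0,0,0,0],[255,0,0,0,0],[255,0,0,0,0],[255,0,0,0,0],[255,0,0,0,0],[255,0,0,0,0]]]}}

```text
t: 13.28
ee_pos: [596.6, -52.8, 342.8]
tool_rot: [0.707, -0.707, -0.017, 0.017]
wrist_force: [0.4, 0.2, -7.7]
gripper_width: 23.1
```

```bash
python3 plan.py 596.5 -57.5 342 .05;  python3 - <<'E'
from ov import *
im=env.snapshot('side')[:,:,::-1]; cv2.imwrite('pics/side9.png',im)
a=cv2.resize(im[150:270,300:400],None,fx=5,fy=5,interpolation=cv2.INTER_CUBIC)
cv2.imwrite('pics/m9.png',a)
E
```

```text
t 13.28 pos [596.6 -52.8 342.8] yaw 0.0482 tilt [-0.  0. -1.] width 23.1 F [ 0.4  0.2 -7.7]
[596.5, -57.5, 342.0, 0.05] -> shift [-0.3  0.8 -4.7] turn -0.002
```

View pics/m9.png

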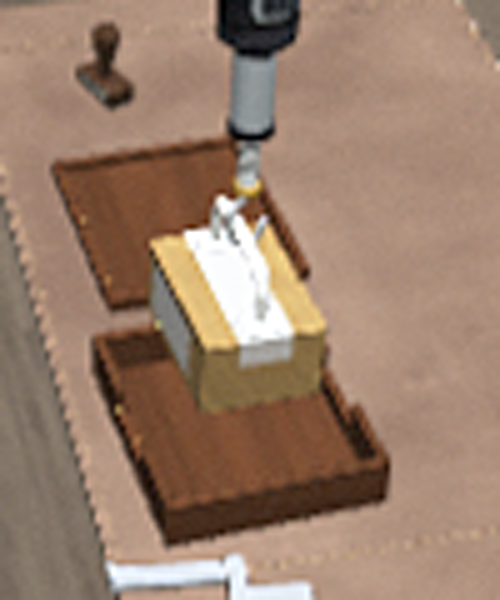

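Run:
```python
from ov import *
c=np.array([(150,240),(205,350),(325,325),(275,225)])/5+[300,150]-.4
P=onz('side',c,134); print(P.round(0), 'ctr',P.mean(0).round(1))
d=P[0]-P[1]; print('y-edge yaw',np.arctan2(-d[0],d[1])); d=P[2]-P[1]; print('x-edge',np.arctan2(d[1],d[0]),[np.linalg.norm(P[i]-P[i-1]).round() for i in range(4)])
im=env.snapshot('top')[:,:,::-1]; cv2.imwrite('pics/top9.png',im)
b=env.snapshot('side')[:,:,::-1]; 
cv2.imwrite('pics/m10.png',np.hstack([cv2.resize(im[120:220,280:380],None,fx=4,fy=4,interpolation=cv2.INTER_CUBIC),cv2.resize(b[170:270,300:400],None,fx=4,fy=4,interpolation=cv2.INTER_CUBIC)]))
```

```text
[[ 552.    3.  134.]
 [ 559. -108.  134.]
 [ 637. -102.  134.]
 [ 635.   -0.  134.]] ctr [595.8 -51.6 134. ]
y-edge yaw 0.059459471367925724
x-edge 0.07455640072778867 [np.float64(83.0), np.float64(111.0), np.float64(78.0), np.float64(102.0)]
```

View pics/m10.png

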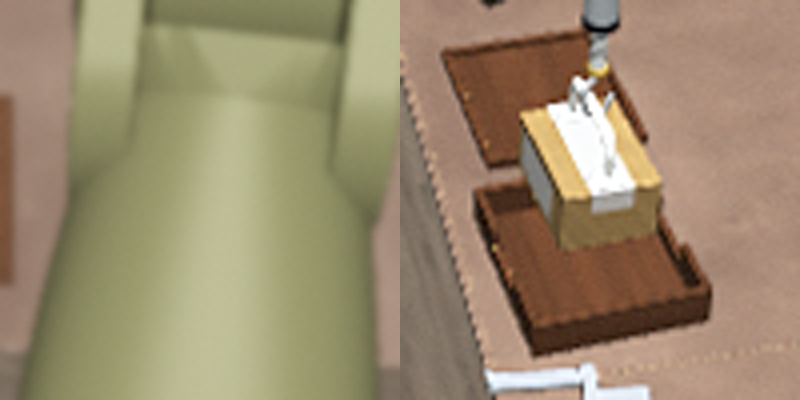

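Request:
{"fn": "jog_arm", "kwargs": {"steps": [[[255,0,0,-2,0],[255,0,3,-4,0],[255,0,8,-5,0],[255,0,14,-5,0],[255,0,20,-5,0],[255,0,26,-5,0],[255,0,32,-5,0],[255,0,38,-5,0],[255,0,43,-5,0],[255,0,47,-5,0]]]}}

```text
t: 14.27
ee_pos: [596.6, -57.7, 294.9]
tool_rot: [0.707, -0.707, -0.017, 0.017]
wrist_force: [-0.3, 0.1, -8.4]
gripper_width: 22.7
```

Request:
{"fn": "jog_arm", "kwargs": {"steps": [[[255,0,4,0,0],[255,0,8,0,0],[255,0,12,0,0],[255,0,16,0,0],[255,0,20,0,0],[255,0,24,0,0],[255,0,28,0,0],[255,0,32,0,0],[255,0,36,0,0],[255,0,40,0,0]]]}}

```text
t: 15.1
ee_pos: [596.7, -57.8, 255.7]
tool_rot: [-0.707, 0.707, 0.017, -0.017]
wrist_force: [-1.6, -0.1, -4.3]
gripper_width: 22.9
```

```bash
python3 plan.py 596.5 -57.5 220 .05;  python3 - <<'E'
from ov import *
im=env.snapshot('side')[:,:,::-1]
a=cv2.resize(im[150:270,300:400],None,fx=5,fy=5,interpolation=cv2.INTER_CUBIC)
cv2.imwrite('pics/m11.png',a)
E
```

```text
t 15.10 pos [596.7 -57.8 255.7] yaw 0.0482 tilt [-0. -0. -1.] width 22.9 F [-1.6 -0.1 -4.3]
[596.5, -57.5, 220.0, 0.05] -> shift [-0.2 35.7  0.3] turn -0.002
```

View pics/m11.png

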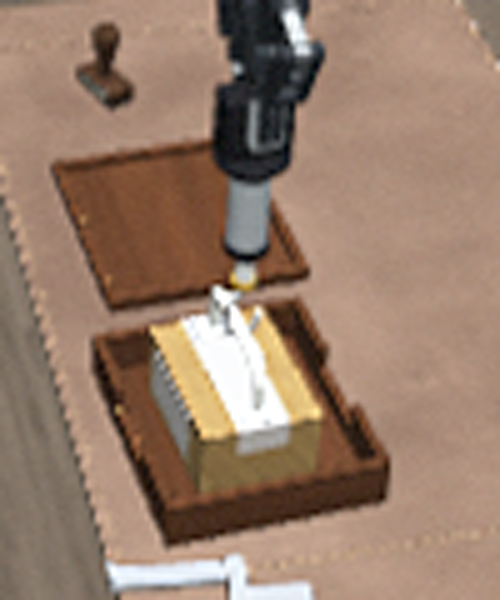

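The parcel is flat inside the deep tray and the load is partly off. I'll lower further to free the hook.

Request:
{"fn": "jog_arm", "kwargs": {"steps": [[[255,0,4,0,0],[255,0,8,0,0],[255,0,12,0,0],[255,0,16,0,0],[255,0,20,0,0],[255,0,24,0,0],[255,0,28,0,0],[255,0,32,0,0],[255,0,34,0,0],[255,0,34,0,0]]]}}

```text
t: 15.98
ee_pos: [596.7, -57.8, 221.6]
tool_rot: [-0.707, 0.707, 0.017, -0.017]
wrist_force: [-1.8, -0.6, -1.9]
gripper_width: 22.9
```

```bash
python3 plan.py 556.5 -57.5 220 .05;  python3 - <<'E'
from ov import *
im=env.snapshot('side')[:,:,::-1]
a=cv2.resize(im[195:260,320:385],None,fx=9,fy=9,interpolation=cv2.INTER_CUBIC)
cv2.imwrite('pics/m12.png',a)
E
```

```text
t 15.98 pos [596.7 -57.8 221.6] yaw 0.0482 tilt [-0. -0. -1.] width 22.9 F [-1.8 -0.6 -1.9]
[556.5, -57.5, 220.0, 0.05] -> shift [-40.2   1.7   2.2] turn -0.002
```

View pics/m12.png

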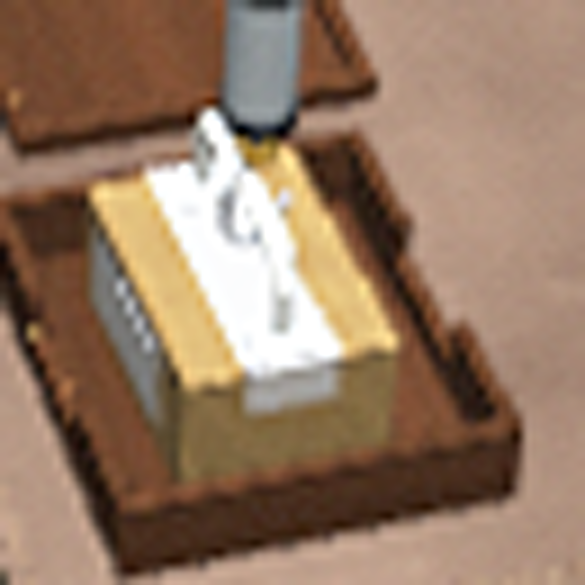

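Request:
{"fn": "jog_arm", "kwargs": {"steps": [[[255,-3,0,0,0],[255,-7,0,0,0],[255,-11,0,0,0],[255,-15,0,0,0],[255,-19,0,0,0],[255,-23,0,0,0],[255,-27,0,0,0],[255,-31,0,0,0],[255,-35,0,0,0],[255,-38,0,0,0]]]}}

```text
t: 16.87
ee_pos: [558.4, -59.6, 221.8]
tool_rot: [-0.707, 0.707, 0.017, -0.017]
wrist_force: [0.1, 0.2, -2.6]
gripper_width: 22.7
```

```bash
python3 plan.py 556.5 -57.5 220 .05;  python3 - <<'E'
from ov import *
im=env.snapshot('side')[:,:,::-1]
a=cv2.resize(im[185:260,310:385],None,fx=8,fy=8,interpolation=cv2.INTER_CUBIC)
cv2.imwrite('pics/m13.png',a)
E
```

```text
t 16.87 pos [558.4 -59.6 221.8] yaw 0.0482 tilt [-0. -0. -1.] width 22.7 F [ 0.1  0.2 -2.6]
[556.5, -57.5, 220.0, 0.05] -> shift [-1.8  1.8  2.2] turn -0.002
```

View pics/m13.png

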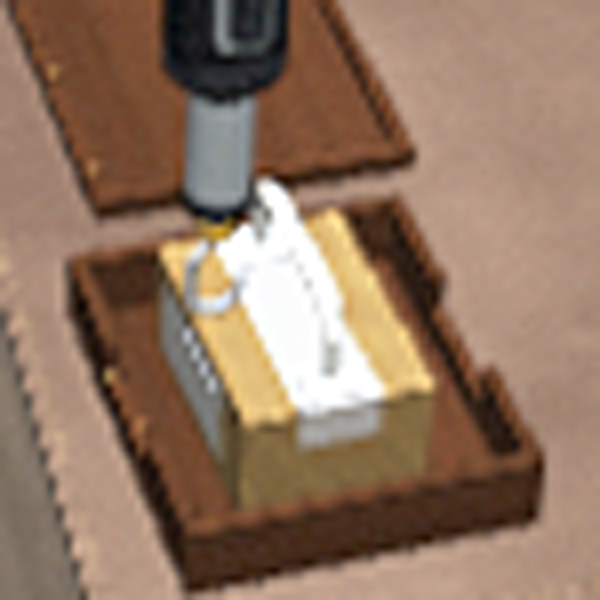

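Request:
{"fn": "jog_arm", "kwargs": {"steps": [[[255,-1,-2,0,0],[255,-1,-8,0,0],[255,-1,-18,0,0],[255,-1,-34,0,0],[255,-1,-50,0,0],[255,-1,-66,0,0],[255,-1,-80,0,0],[255,-5,-90,-8,0.02],[255,-12,-95,-24,0.05],[255,-22,-95,-48,0.08]]]}}

```text
t: 17.75
ee_pos: [540.2, -108.5, 319.0]
tool_rot: [-0.707, 0.707, -0.01, 0.012]
wrist_force: [0.7, -0.9, -2.3]
gripper_width: 22.6
```

```bash
python3 plan.py 412 -319 315 -.13 412 -319 198 -.13
python3 - <<'E'
from ov import *
im=env.snapshot('side')[:,:,::-1]; cv2.imwrite('pics/side14.png',im)
a=cv2.resize(im[195:270,310:385],None,fx=8,fy=8,interpolation=cv2.INTER_CUBIC)
draw(a,'side',8,fr((594.6,-57.3,9.8),.05,rectp(35,38,0)),(0,255,0),310,195)
cv2.imwrite('pics/m14.png',a)
E
```

```text
t 17.75 pos [ 540.2 -108.5  319. ] yaw -0.0316 tilt [ 0.003 -0.    -1.   ] width 22.6 F [ 0.7 -0.9 -2.3]
[412.0, -319.0, 315.0, -0.13] -> shift [-121.5    3.6 -214.5] turn 0.098
[412.0, -319.0, 198.0, -0.13] -> shift [-121.9  120.6 -214.4] turn 0.098
```

View pics/m14.png

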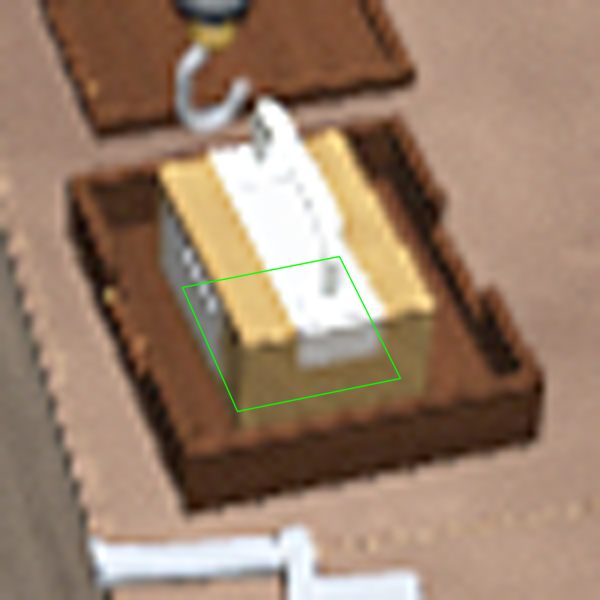

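Request:
{"fn": "jog_arm", "kwargs": {"steps": [[[255,-20,0,-25,0.02],[255,-40,0,-52,0.04],[255,-60,1,-80,0.06],[255,-80,1,-108,0.08],[255,-95,2,-136,0.098],[255,-106,2,-162,0.098],[255,-114,2,-186,0.098],[255,-120,3,-204,0.098],[255,-121.5,3,-213,0.098],[255,-121.5,3,-214.5,0.098]]]}}

```text
t: 18.63
ee_pos: [410.3, -320.8, 314.0]
tool_rot: [-0.705, 0.706, -0.047, 0.047]
wrist_force: [0.5, 0.9, -3.0]
gripper_width: 22.7
```

```bash
python3 plan.py 412 -319 198 -.13
python3 - <<'E'
from ov import *
c=np.array([(160,165),(240,345),(430,305),(345,130)])/8+[310,195]-.4
P=onz('side',c,64.8); print(P.round(0), 'ctr',P.mean(0).round(1)-[594.6,-57.3,0])
E
```

```text
t 18.63 pos [ 410.3 -320.8  314. ] yaw -0.1330 tilt [-0. -0. -1.] width 22.7 F [ 0.5  0.9 -3. ]
[412.0, -319.0, 198.0, -0.13] -> shift [  1.4 116.    2.1] turn -0.003
[[ 552.   -5.   65.]
 [ 556. -115.   65.]
 [ 635. -110.   65.]
 [ 633.   -0.   65.]] ctr [-0.6 -0.1 64.8]
```

Request:
{"fn": "jog_arm", "kwargs": {"steps": [[[255,1,16,1,-0.002],[255,1.4,36,2,-0.002],[255,1.4,56,2,-0.002],[255,1.4,76,2,-0.002],[255,1.4,94,2,-0.002],[255,1.4,106,2,-0.002],[255,1.4,113,2,-0.002],[255,1.4,116,2,-0.002],[255,1.4,116,2,-0.002]]]}}

```text
t: 19.38
ee_pos: [412.8, -316.7, 197.6]
tool_rot: [0.706, -0.705, 0.045, -0.045]
wrist_force: [0.5, 0.3, -1.6]
gripper_width: 22.6
```

```bash
python3 plan.py 481.1 -328.2 198 -.13 481.1 -328.2 184 -.13
python3 - <<'E'
from ov import *
im=env.snapshot('side')[:,:,::-1]
a=cv2.resize(im[220:345,270:400],None,fx=4,fy=4,interpolation=cv2.INTER_CUBIC)
cv2.imwrite('pics/m15.png',a)
E
```

```text
t 19.38 pos [ 412.8 -316.7  197.6] yaw -0.1271 tilt [-0.     0.001 -1.   ] width 22.6 F [ 0.5  0.3 -1.6]
[481.1, -328.2, 198.0, -0.13] -> shift [69.2 -0.4 -2.7] turn 0.003
[481.1, -328.2, 184.0, -0.13] -> shift [69.2 13.6 -2.7] turn 0.003
```

View pics/m15.png

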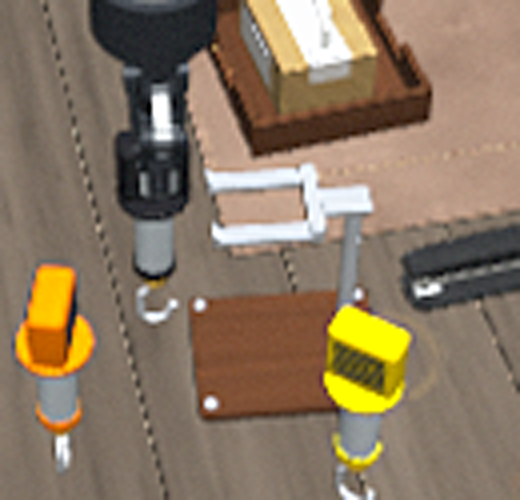

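Request:
{"fn": "jog_arm", "kwargs": {"steps": [[[255,0,-2,-2.7,0.003],[255,8,-2,-2.7,0.003],[255,16,-2,-2.7,0.003],[255,24,-2,-2.7,0.003],[255,33,-2,-2.7,0.003],[255,42,-2,-2.7,0.003],[255,51,-2,-2.7,0.003],[255,60,-2,-2.7,0.003],[255,67,-2,-2.7,0.003],[255,69,-2,-2.7,0.003]]]}}

```text
t: 20.27
ee_pos: [482.1, -328.9, 199.6]
tool_rot: [0.706, -0.706, 0.046, -0.046]
wrist_force: [0.7, 0.8, -3.0]
gripper_width: 22.6
```

```bash
python3 plan.py 481.1 -328.2 184 -.13
python3 - <<'E'
from ov import *
im=env.snapshot('side')[:,:,::-1]
a=cv2.resize(im[220:345,270:400],None,fx=4,fy=4,interpolation=cv2.INTER_CUBIC)
cv2.imwrite('pics/m16.png',a)
E
```

```text
t 20.27 pos [ 482.1 -328.9  199.6] yaw -0.1301 tilt [ 0. -0. -1.] width 22.6 F [ 0.7  0.8 -3. ]
[481.1, -328.2, 184.0, -0.13] -> shift [-1.1 15.6  0.6] turn -0.000
```

View pics/m16.png

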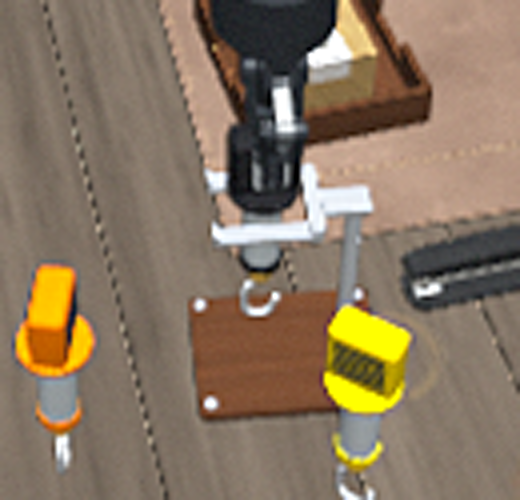

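The scale is back in the fork above the seat. I'll lower it.

Request:
{"fn": "jog_arm", "kwargs": {"steps": [[[255,-1,3,0.5,0],[255,-1,7,0.5,0],[255,-1,11,0.5,0],[255,-1,14,0.5,0],[255,-1,15.5,0.5,0],[255,-1,15.5,0.5,0],[255,-1,15.5,0.5,0]]]}}

```text
t: 20.9
ee_pos: [479.6, -328.2, 184.3]
tool_rot: [-0.706, 0.706, -0.046, 0.046]
wrist_force: [-0.0, -0.5, -2.1]
gripper_width: 22.7
```

```bash
python3 plan.py 481.1 -328.2 184 -.13
python3 - <<'E'
from ov import *
im=env.snapshot('side')[:,:,::-1]
a=cv2.resize(im[230:310,300:380],None,fx=7,fy=7,interpolation=cv2.INTER_CUBIC)
cv2.imwrite('pics/m17.png',a)
E
```

```text
t 20.90 pos [ 479.6 -328.2  184.3] yaw -0.1310 tilt [ 0. -0. -1.] width 22.7 F [-0.  -0.5 -2.1]
[481.1, -328.2, 184.0, -0.13] -> shift [1.5 0.3 0.2] turn -0.001
```

View pics/m17.png

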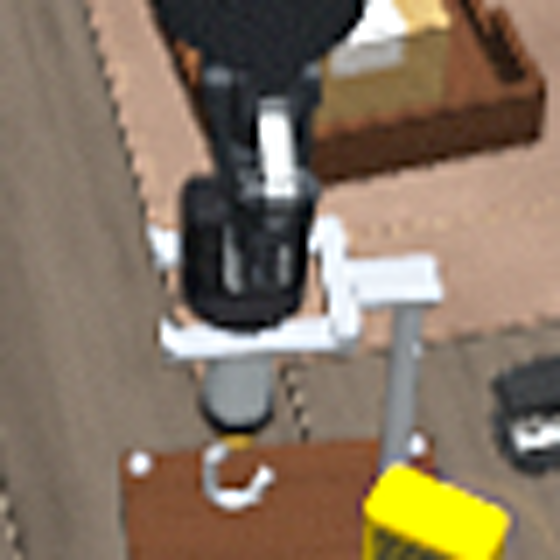

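Request:
{"fn": "jog_arm", "kwargs": {"steps": [[[255,0.5,0.8,0,0],[255,0.5,1.6,0,0],[255,0.5,1.6,0,0],[255,0.5,1.6,0,0]]]}}

```text
t: 21.28
ee_pos: [480.0, -328.3, 184.1]
tool_rot: [-0.705, 0.706, -0.046, 0.046]
wrist_force: [-5.0, 2.6, 9.1]
gripper_width: 22.7
```

Request:
{"fn": "jog_arm", "kwargs": {"steps": [[[255,0,-0.8,0,0],[255,0,-0.8,0,0],[180,0,-0.8,0,0],[100,0,-0.8,0,0],[0,0,-0.8,0,0],[0,0,-0.8,0,0],[0,0,-0.8,0,0],[0,0,-0.8,0,0]]]}}

```text
t: 21.95
ee_pos: [480.3, -328.2, 183.4]
tool_rot: [0.706, -0.706, 0.046, -0.046]
wrist_force: [-0.0, 0.1, -0.1]
gripper_width: 83.7
```

```bash
python3 plan.py 481.1 -328.2 184 -.13
python3 - <<'E'
from ov import *
im=env.snapshot('side')[:,:,::-1]
a=cv2.resize(im[230:310,300:380],None,fx=7,fy=7,interpolation=cv2.INTER_CUBIC)
b=cv2.imread('pics/side0.png');b=cv2.resize(b[230:310,300:380],None,fx=3,fy=7,interpolation=cv2.INTER_CUBIC)
cv2.imwrite('pics/m18.png',np.hstack([a,b]))
E
```

```text
t 21.95 pos [ 480.3 -328.2  183.4] yaw -0.1308 tilt [-0.  0. -1.] width 83.7 F [-0.   0.1 -0.1]
[481.1, -328.2, 184.0, -0.13] -> shift [ 0.8 -0.6  0.1] turn -0.001
```

View pics/m18.png

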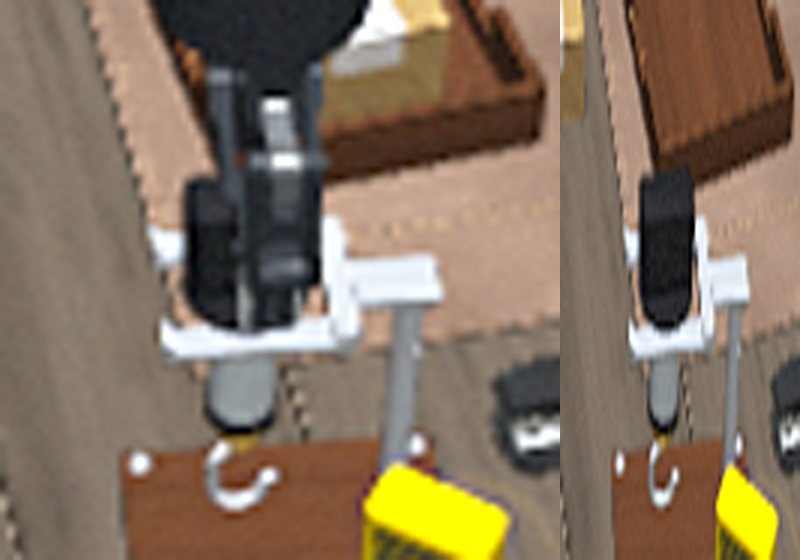

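The scale is released and seated. I'll retreat straight up.

Request:
{"fn": "jog_arm", "kwargs": {"steps": [[[0,0,-5,0,0],[0,0,-15,0,0],[0,0,-30,0,0],[0,0,-50,0,0],[0,0,-75,0,0],[0,0,-105,0,0],[0,0,-135,0,0],[0,0,-150,30,0],[0,0,-150,65,0],[0,0,-150,100,0]]]}}

```text
t: 22.83
ee_pos: [494.1, -229.0, 336.1]
tool_rot: [-0.705, 0.706, -0.046, 0.048]
wrist_force: [-0.1, 0.2, -0.3]
gripper_width: 85.8
```

Request:
{"fn": "jog_arm", "kwargs": {"steps": [[[0,0,0,35,0],[0,0,0,70,0],[0,0,0,105,0],[0,0,0,140,0],[0,0,0,175,0],[0,0,0,210,0],[0,0,0,245,0],[0,0,0,280,0],[0,0,0,300,0],[0,0,0,300,0]]]}}

```text
t: 23.67
ee_pos: [532.8, 72.1, 334.4]
tool_rot: [0.706, -0.705, 0.044, -0.045]
wrist_force: [-0.3, 0.0, -0.0]
gripper_width: 85.1
```

```bash
python3 plan.py
python3 - <<'E'
from ov import *
S=((479.5,-328.5,165),-.13)
im=env.snapshot('side')[:,:,::-1]; cv2.imwrite('pics/side19.png',im)
t=env.snapshot('top')[:,:,::-1]; cv2.imwrite('pics/top19.png',t)
a=cv2.resize(im[180:340,280:400],None,fx=3.6,fy=3.6,interpolation=cv2.INTER_CUBIC)
t0=cv2.imread('pics/top0.png')
b=np.vstack([cv2.resize(q[180:240,390:450],None,fx=4.8,fy=4.8,interpolation=cv2.INTER_CUBIC) for q in(t0,t)])
b=b[:a.shape[0]]; cv2.imwrite('pics/m19.png',np.hstack([a[:b.shape[0]],b]))
d=cv2.absdiff(t,t0).max(2)
s0=cv2.imread('pics/side0.png'); ds=cv2.absdiff(im,s0).max(2)
print('scale side diff',ds[255:325,322:352].mean(), 'mug',ds[160:195,258:290].mean(),'stapler',ds[272:298,370:420].mean(),'stamp',ds[153:172,312:330].mean())
E
```

```text
t 23.67 pos [532.8  72.1 334.4] yaw -0.1262 tilt [ 0.001  0.002 -1.   ] width 85.1 F [-0.3  0.  -0. ]
scale side diff 5.062380952380952 mug 2.9625 stapler 3.473846153846154 stamp 3.3596491228070176
```

View pics/m19.png

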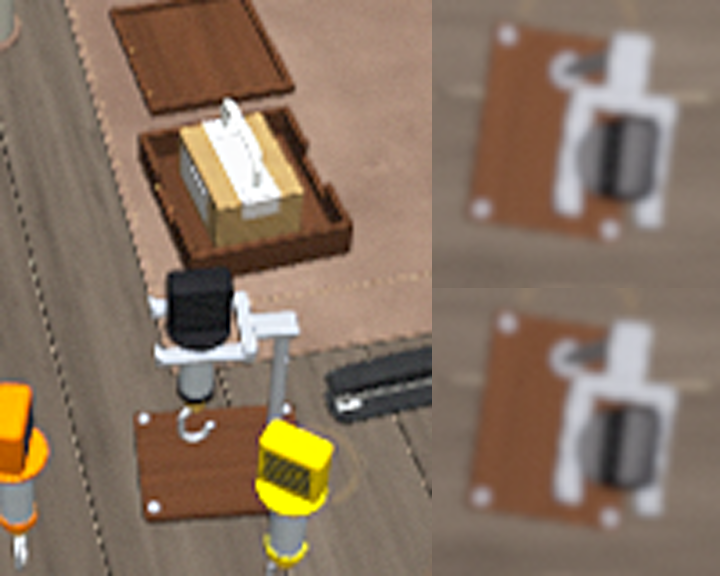

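View pics/side19.png

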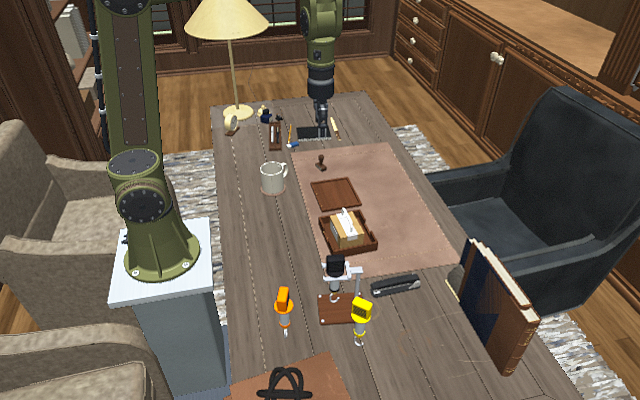

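The scale hangs upright in the fork at (335,270), just as it did at the start. The parcel sits flat in the deep tray at (347,230). The mug, stapler and stamp haven't moved.

```bash
python3 -c "
from station import env; print(env.hand_in())"
```

```text
the job is handed in; nothing more can be done
None
```

I took the black scale from its cradle, hooked it under the parcel's handle and lifted until the parcel hung still. It weighed over 500 g, so I lowered it into the deep tray. I then unhooked the scale, hung it back in the fork and handed the job in at about 24 s; the hand-in gives no verdict.

**Weight:** the wrist force gave about 600–630 g and the plunger had come out about 32 mm. The broad dark band itself could not be made out in the picture, because the tube's lip hides it from that camera angle. The tray choice therefore rests on those two measurements, which agree to within about 50 g.

**Last checks:**
- **Parcel:** it stands flat in the deep tray, within about 1 mm of the middle by the side camera. I measured this after unhooking, and the final picture shows it unchanged.
- **Scale:** it is upright in the cradle and looks the same as at the start in both cameras. It took about 9 N of downward push, with 5 N sideways, while being seated; I eased that off before letting go.
- **Bystanders:** the mug, stapler and stamp are unmoved, and the open gripper is clear of everything.

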